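Nest the mould in its jacket and start the vibrating table

ROBOT

A 6-joint arm with a two-finger parallel gripper is mounted at the origin on a cart in front of the work surface, level with it; the furniture and walls round the work are solid. World frame = base frame: x ahead of the robot, y to its left, z up, the work surface at z = 0. Lengths are in m, angles in degrees, forces in N, time in s.
With the tool pointing down it reaches from about 0.4 to 0.825 m from the base axis. Payload 7 kg.
Tool frame: the origin (TCP) lies between the finger pads; the fingertips stand 25 mm ahead of it and the grasp point (between the pads) lies 6 mm ahead of it; z points along the fingers, y is the line along which they close (so a half turn about z gives the same grasp; the last joint's range is limited). The gripper opens to 88 mm and grips with 3 to 60 N. Pads are 19 mm wide; open, the fingers measure 130 mm over their backs; the gripper's body (78 mm by 193 mm) begins 47 mm behind the grasp point.
Start: joints at [85.606, 20.546, 0.682, 0, -70.136, -16.507], TCP at [0.241, 0.631, 0.252] pointing down, gripper open.
Joint ranges: [-176.03, 176.03], [-82.01, 121.73], [-58.28, 71.71], [-173.87, 95.51], [-174.79, -0.11], [-173.66, 173.66]. Speed limits (degrees/s): [136.94, 136.94, 172.46, 180, 180, 180].

INTERFACE

Orientations are given as [roll, pitch, yaw] about the fixed x, y, z axes, in that order (R = Rz(yaw) Ry(pitch) Rx(roll)).
In Python, from plant import ctrl gives the robot as it stands.
- The arm moves only by the tool drive_effector, called after "Call:" as name(argument=value, ...), one argument or row to a line, values as JSON. Schema: {"type":"object","properties":{"rows":{"type":"array","items":{"type":"array","prefixItems":[{"type":"array","items":{"type":"number"},"minItems":3,"maxItems":3},{"type":"number"},{"type":"number"}],"minItems":3,"maxItems":3},"minItems":1,"maxItems":8},"only":{"type":"string"},"quiet":{"type":"boolean"},"lines":{"type":"string"}},"required":["rows"],"additionalProperties":false}. rows is a list of rows, 1 to 8 of them, each written [[dx, dy, dz], turn, opening]: dx, dy, dz in a scale on which 1.0 is 600 mm, then a turn about the tool's z in a scale on which 1.0 is 90 degrees, then the finger opening in m; each row is the pose to reach, as a shift and turn from the pose commanded when the call began, along the tool's axes at that moment; what a row does not reach only later rows make up. A row lasts 1/8 s, in which the tool goes at most 0.0625 m and 10.7 degrees, less where a joint would pass 70% of its speed; a pose out of reach is approached as far as the arm can. The fingers move at their own pace and stop on an object; the grip force is fixed at half the most. Time passes only in rows, so rows that do not move let the fingers close. The tool returns the time, the measured TCP pose, the force, the opening and the grip force at its end. only (a regular expression) keeps the lines of the reply that match it, lines (a string "A,B") keeps lines A to B, and quiet returns only ok. Shift and turn numbers lie between -1 and 1, and a call with a number outside is refused. Input that does not fit is refused with a message, and nothing moves.
- ctrl.get_obs(): the state, without advancing time (a new reading comes with each control period).
- ctrl.snapshot(name): name is "scene" or "top" or "wrist"; returns a dict with "frame" (480x640x3 uint8, red, green, blue), "z_map" (480x640 float32, m along the optical axis (not along the pixel's ray), 0 where there is no reading), "fovy" (degrees; the focal length in pixels is half the picture's height over the tangent of half this angle, whatever the lens; pixels are square), "cx", "cy" (the principal point, pixels), "R" (3x3) and "t" (3): a world point X has camera coordinates R X + t; the wrist camera has in their place "T_tool_cam" (4x4, takes a point from camera to tool coordinates, whose origin is the TCP and whose axes are the flange's). Camera axes: x right, y down, z forward; pixel columns grow to the right and rows downward; lengths in m; the calibration is good to about 2 mm. A picture is of the moment at which its call begins: read the wrist's pose just before it.
- ctrl.close_job(): hands the job in; it is judged then, once.
The state is a dict: "clock": time; "joint_pos": joint angles; "qvel": joint speeds; "tau": joint torques, N m; "tool_pos": TCP position; "orientation": TCP orientation; "force": force on the tool from outside, world axes, zero at the start; "moment": the same for the moment, N m; "opening": finger opening in m; "gripper_force": force on a finger pad.
Only numpy, scipy, OpenCV 4.12 (cv2) and the standard library are available. Lean on these libraries where they do the work, as an engineer would, in place of code of your own. Each camera call takes 0.05 s, during which the arm holds its last target. There are 200 camera calls.

TASK

Get the orange mould pot ready for de-bubbling: lower it gently, without dropping it, upright and fully home into the white plaster jacket on the green vibrating table. Once it is in and you have let go of it, press the red plunger on the grey timer box right down to its stop for a moment and let it spring back up. Leave the blue pot and the other loose things where they are.

Things in the scene. Friction and masses are not known exactly. Their poses are not given: they have to be found in the camera images.
- orange_pot: Loose orange rubber mould pot, hollow and open at the top, 80 mm high, 0.12 kg. Origin: centre of its underside; z axis up through its mouth. Below, it tapers - outer diameter 40 mm at the foot, 53 mm at 54 mm height; above that a straight collar of 60 mm outer diameter (the place to grip, across it, any yaw). Collar wall 6 mm.
- blue_pot: Loose blue mould pot, the same shape and size as the orange one, standing nearby; not to be moved. The two may stand in either place. Origin: centre of its underside.
- vibro: Small green vibrating table, fixed, yaw varies: steel top plate 124 x 124 mm, 42 mm above the bench; a brass air fitting on its +y side. A white plaster jacket (hollow tapered pot like the mould, a size larger) is clamped at its centre, 58 mm high on the plate, outer diameter 77 mm at the rim. Origin: centre of its underside on the bench, z up.
- seat (a point): Centre of the jacket's inner floor, 50 mm above the bench. The foot of the pot rests here when it is home: its collar then starts 4 mm above the jacket's rim and its top is 130 mm above the bench. The cavity is about 49 mm wide at the floor and 58 mm at the rim; play about 2 to 3 mm a side when home.
- jacket_rim (a point): Centre of the jacket's mouth, 100 mm above the bench, straight over the seat.
- timer: Grey pneumatic timer box, 80 x 100 mm, 58 mm high, fixed, standing at any small yaw, with a red mushroom plunger at the centre of its top. The table and the timer box may stand either way round (left or right). Origin: centre of its underside.
- plunger_top (a point): Centre of the top of the red plunger head (42 mm across, 12 mm thick); 96 mm above the bench when up, moves with the head.
- plunger (a joint): How far the plunger is pressed down, m: 0 up, 0.016 at its stop. Spring: about 2.5 N to start, about 10.5 N at the stop; springs back when let go.
- sanding_block: Loose brown sanding block, 66 x 110 x 31 mm, bystander. Origin: centre of its underside.
- wedge: Loose wooden wedge, 32 x 90 x 22 mm, bystander. Origin: centre of its underside.
- test_tile: Loose small pale plaster test tile, 39 x 48 x 17 mm, bystander. Origin: centre of its underside.

How it is judged:
By the outcome, as a careful person would: the job done as asked, in the order asked, and still so for the second after the job is handed in, with the robot touching nothing.
It also fails if it takes over 42 s, if anything falls off the work surface, if the arm or the gripper's body presses on something with over 40 N, if the wrist force passes 120 N, or if a joint passes its speed limit or range.

## Working session

There is one attempt and no reset: what is moved stays moved. The work goes in short steps, Python scripts to look and compute and a tool call to move; the robot and the scene stay as the last step left them, time stands still between calls to the robot, and variables do not carry over. Pictures are saved under pics/ and viewed, at most 10 in all, crops included, and the job is handed in when it is done.

```bash
ls; mkdir -p pics; cat > h.py <<'E'
import numpy as np, cv2
from plant import ctrl
def snap(n):
    o=ctrl.get_obs(); s=ctrl.snapshot(n); s['obs']=o
    return s
E
python3 - <<'E'
from h import *
o=ctrl.get_obs(); print(o)
for n in ("scene","top"):
    s=snap(n); cv2.imwrite(f'pics/{n}1.png',s['frame'][:,:,::-1]); np.savez(f'{n}1.npz',**{k:v for k,v in s.items() if k!='obs'})
    print(n,s['fovy'],s['cx'],s['cy'],np.round(s['R'],3).tolist(),s['t'], (s['z_map']>0).mean())
E
```

```text
pics
plant.py
{'clock': 0.0, 'joint_pos': array([ 8.56046143e+01,  2.05927397e+01,  6.33217461e-01, -1.88849725e-02,
       -7.01373952e+01, -1.65066833e+01]), 'qvel': array([-0.03894104, -0.12647164, -0.00694906, -0.05418457,  0.01163326,
        0.08560691]), 'tau': array([-6.50894999e-04, -5.82721961e+01,  2.93045551e+01,  6.99691460e+00,
        6.80463592e-03, -1.75280138e-04]), 'tool_pos': array([0.24069143, 0.63013823, 0.2506076 ]), 'orientation': array([ 1.79902032e+02, -1.05180839e-02, -2.09084914e+01]), 'force': array([ 0.18200774,  0.8041087 , -0.2974878 ]), 'moment': array([-0.05275485, -0.01483511, -0.03009677]), 'gripper_force': 0.0, 'opening': 0.08760586075353267}
scene 46.74643038097131 325.39440414747986 241.33132800451065 [[-0.46, -0.888, -0.018], [-0.414, 0.232, -0.88], [0.786, -0.397, -0.474]] [0.45424679 0.20821062 1.00790819] 0.99607421875
top 54.25035598849181 324.9474394172981 229.5409061360792 [[-0.028, -0.999, -0.03], [-0.984, 0.033, -0.173], [0.174, 0.024, -0.984]] [0.2888014  0.46378244 0.85507545] 0.996025390625
```

View pics/scene1.png

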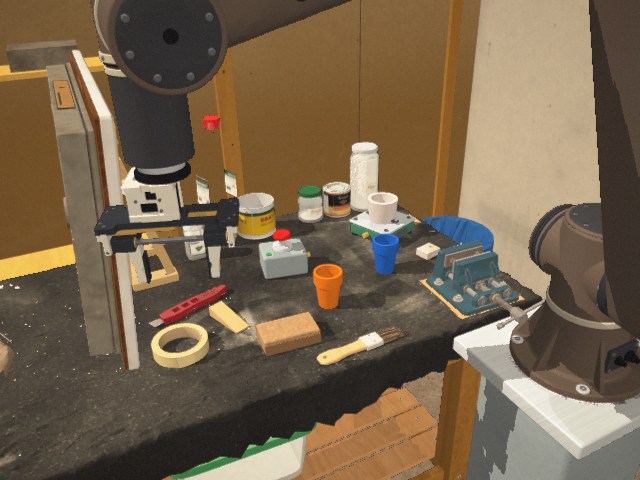

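View pics/top1.png

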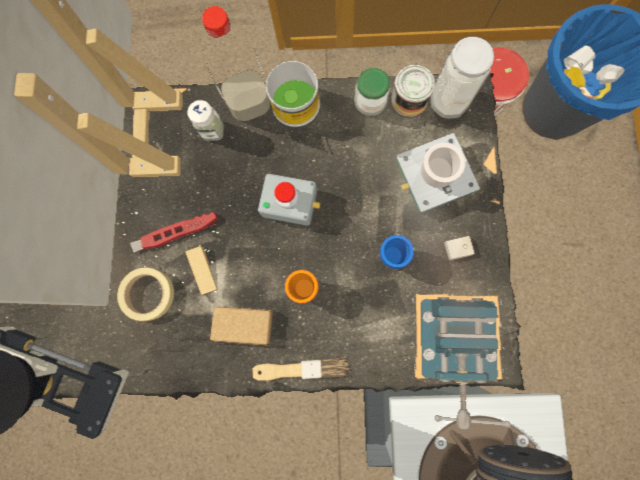

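```bash
cat >> h.py <<'E'
def cloud(s):
    """world xyz for every pixel"""
    f=240/np.tan(np.radians(s['fovy']/2)); v,u=np.mgrid[:480,:640]; z=s['z_map']
    c=np.stack([(u-s['cx'])/f*z,(v-s['cy'])/f*z,z],-1)
    if 'T_tool_cam' in s:
        from scipy.spatial.transform import Rotation as Ro
        T=s['T_tool_cam']; o=s['obs']; c=c@T[:3,:3].T+T[:3,3]
        return c@Ro.from_euler('xyz',o['orientation'],degrees=True).as_matrix().T+o['tool_pos']
    return (c-s['t'])@s['R']
def hsv(s): return cv2.cvtColor(s['frame'],cv2.COLOR_RGB2HSV)
def circ(p):
    A=np.c_[2*p[:,:2],np.ones(len(p))]; x=np.linalg.lstsq(A,(p[:,:2]**2).sum(1),rcond=None)[0]
    return x[:2],np.sqrt(x[2]+x[0]**2+x[1]**2)
def blob(m,seed):
    n,l=cv2.connectedComponents(m.astype(np.uint8)); return l==l[seed[1],seed[0]]
E
cat > m1.py <<'E'
from h import *
for n in ('scene','top'):
    s=dict(np.load(f'{n}1.npz')); P=cloud(s); H=hsv(s); h,S,V=[H[...,i].astype(int) for i in range(3)]
    z=P[...,2]; ok=(s['z_map']>0)&(P[...,0]>.1)&(P[...,0]<.95)&(abs(P[...,1])<.6)&(z<.16)
    ms={'orange':(h>5)&(h<16)&(S>200)&(z>.01)&(V>150),'blue':(h>105)&(h<125)&(S>180)&(z>.01)&(P[...,0]<.75),
        'red':((h<4)|(h>176))&(S>170)&(z>.05)&(z<.11)}
    for k,m in ms.items():
        m=m&ok; c=np.unique(cv2.connectedComponents(m.astype(np.uint8))[1][m],return_counts=True)
        l=cv2.connectedComponents(m.astype(np.uint8))[1]; m=l==c[0][np.argmax(c[1])]
        p=P[m]; zt=np.percentile(p[:,2],97); t=p[p[:,2]>zt-.006]
        v,u=np.nonzero(m)
        print(n,k,m.sum(),'px',u.mean().round(),v.mean().round(),'ztop',zt.round(4),'minmax mid',((t.min(0)+t.max(0))/2).round(4),'ext',np.ptp(t,axis=0).round(4),'circ',circ(t))
    if n=='top': sd=(443,163)
    else: sd=(382,208)
    m=ok&(z>.085)&(S<70); v,u=np.mgrid[:480,:640]; m&=np.hypot(u-sd[0],v-sd[1])<40
    t=P[m];zt=np.percentile(t[:,2],95); t=t[t[:,2]>zt-.006]; print(n,'jacket',len(t),zt,((t.min(0)+t.max(0))/2).round(4),np.ptp(t,axis=0).round(4),circ(t))
    m=ok&(z>.045)&(z<.07)&(P[...,0]>.3)
    for q in ms: pass
    nn,l,st,ce=cv2.connectedComponentsWithStats(m.astype(np.uint8))
    for i in range(1,nn):
        if st[i,4]>60:
            p=P[l==i]; r=cv2.minAreaRect(p[:,:2].astype(np.float32)); print('  box',st[i],np.array(r[0]).round(3),np.array(r[1]).round(3),round(r[2],1),p[:,2].mean().round(3))
    b=ok&(abs(z)<.01); print('bench z',np.median(z[b]), z[b].std())
E
python3 m1.py
```

```text
scene orange 940 px 328.0 283.0 ztop 0.082 minmax mid [0.3598 0.3186 0.0805] ext [0.0643 0.0585 0.0089] circ (array([0.36059313, 0.3186464 ]), np.float64(0.02707020810678445))
scene blue 785 px 385.0 251.0 ztop 0.082 minmax mid [0.4181 0.1432 0.08  ] ext [0.0618 0.0582 0.0077] circ (array([0.41845807, 0.14249034]), np.float64(0.026774983870538643))
scene red 161 px 281.0 235.0 ztop 0.0998 minmax mid [0.5342 0.3454 0.0972] ext [0.0397 0.0371 0.0066] circ (array([0.5330802 , 0.34498151]), np.float64(0.01409415233272633))
scene jacket 72 0.11755050312642938 [0.7123 0.0017 0.119 ] [0.0236 0.0618 0.0147] (array([0.73399357, 0.00524156]), np.float64(0.03032776262581567))
  box [298 184  81  26 659] [0.733 0.085] [0.24  0.058] 85.2 0.058
  box [239 200  32   9 195] [0.79  0.312] [0.081 0.029] 66.5 0.06
  box [239 208  36  17 323] [0.717 0.332] [0.094 0.044] 81.2 0.057
  box [366 209  33  18 268] [0.57  0.053] [0.077 0.078] 63.1 0.056
  box [259 238  49  27 919] [0.534 0.344] [0.101 0.084] 77.0 0.059
  box [377 238  19   7  80] [0.437 0.127] [0.041 0.015] 52.0 0.063
  box [372 244  27  16 21
[... 1395 characters left out ...]
2] [0.732 0.101] [0.075 0.03 ] 66.4 0.058
  box [270  89  48  29 252] [0.724 0.325] [0.041 0.097] 12.8 0.058
  box [192 108  26  26 185] [0.69 0.5 ] [0.032 0.052] 40.4 0.059
  box [155 150  14  18 131] [0.623 0.59 ] [0.018 0.027] 87.5 0.058
  box [428 154  27  24 493] [0.587 0.046] [0.051 0.039] 39.1 0.053
  box [421 166  31  28 150] [0.558 0.061] [0.074 0.02 ] 56.8 0.055
  box [ 258  174   58   48 1726] [0.538 0.347] [0.1   0.081] 77.2 0.057
  box [385 239  24  24 105] [0.431 0.136] [0.047 0.027] 43.1 0.056
  box [288 274  25  26  94] [0.368 0.326] [0.035 0.047] 60.6 0.054
  box [434 300  60  19 250] [0.326 0.028] [0.032 0.105] 11.6 0.058
bench z -0.00017775183588083634 0.002425188625072401
```

```bash
cat >> h.py <<'E'
def go(x,y,z,yaw=None):
    from scipy.spatial.transform import Rotation as Ro
    o=ctrl.get_obs(); R=Ro.from_euler('xyz',o['orientation'],degrees=True).as_matrix()
    d=R.T@(np.array([x,y,z])-o['tool_pos']); print('t',round(o['clock'],2),'tcp',o['tool_pos'].round(4),o['orientation'].round(2),'delta tool',d.round(4),'dist',np.linalg.norm(d).round(3),'turn',None if yaw is None else round(-(yaw-o['orientation'][2]),1))
E
python3 -c "
from h import *
s=snap('wrist');print(s['T_tool_cam'].round(3),s['fovy'],s['cx'],s['cy'])
go(.362,.320,.25)"
```

```text
[[ 0.001 -0.97  -0.244  0.065]
 [ 1.     0.     0.001  0.   ]
 [-0.001 -0.244  0.97  -0.132]
 [ 0.     0.     0.     1.   ]] 69.21573541075101 320.6924362332025 243.7613288276783
t 0.15 tcp [0.2407 0.6303 0.2508] [ 1.7993e+02 -1.0000e-02 -2.0910e+01] delta tool [0.224  0.2465 0.0012] dist 0.333 turn None
```

The manual's scale: shifts go in shares of 600 mm and turns go in shares of 90 degrees. Converting my numbers, 0.246 m / 0.6 = 0.41, 0.224 m / 0.6 = 0.3733.

Call:
drive_effector(
  rows=[
    [[0.05,0.05,0],0,0.088],
    [[0.1333,0.1417,0],0,0.088],
    [[0.2,0.2167,0],0,0.088],
    [[0.2667,0.2917,0],0,0.088],
    [[0.3333,0.3667,0],0,0.088],
    [[0.3733,0.41,0],0,0.088],
    [[0.3733,0.41,0],0,0.088],
  ],
)

```text
clock: 1.02
tool_pos: [0.3628, 0.3184, 0.2519]
orientation: [-180.0, 0.0, -21.1]
force: [-0.0, 0.9, 0.4]
opening: 0.0876
gripper_force: 0.0
```

```bash
cat > m2.py <<'E'
from h import *; import sys
s=snap('wrist'); name=sys.argv[1]; cv2.imwrite(f'pics/{name}.png',s['frame'][:,:,::-1])
print(s['obs']['tool_pos'],s['obs']['orientation'])
P=cloud(s);H=hsv(s);h,S,V=[H[...,i].astype(int) for i in range(3)];z=P[...,2]
m=(h>4)&(h<17)&(S>190)&(z>.07)&(z<.09); t=P[m]
print('orange rim',m.sum(),np.median(t[:,2]),((t.min(0)+t.max(0))/2).round(4),np.ptp(t,axis=0).round(4),circ(t))
# rays onto the rim plane: outer outline ellipse centre
E
python3 m2.py w1
```

```text
[0.3627947  0.31835346 0.25186222] [-1.79978729e+02  6.46111504e-03 -2.10611610e+01]
orange rim 29 0.07253654918870059 [0.3515 0.331  0.0737] [0.0246 0.021  0.0069] (array([0.36230064, 0.3182572 ]), np.float64(0.02321450331884057))
```

View pics/w1.png

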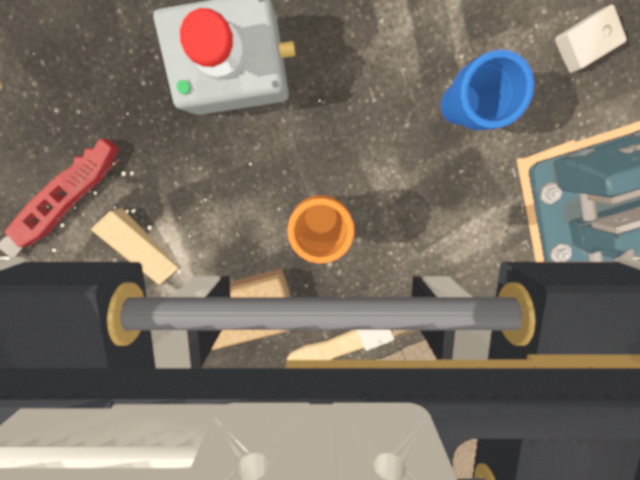

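```bash
cat >> h.py <<'E'
def ray(s,u,v):
    f=240/np.tan(np.radians(s['fovy']/2)); d=np.stack([(np.asarray(u)-s['cx'])/f,(np.asarray(v)-s['cy'])/f,np.ones(np.shape(u))],-1)
    if 'T_tool_cam' in s:
        from scipy.spatial.transform import Rotation as Ro
        T=s['T_tool_cam'];o=s['obs'];R=Ro.from_euler('xyz',o['orientation'],degrees=True).as_matrix()
        return R@T[:3,3]+o['tool_pos'], d@(R@T[:3,:3]).T
    return -s['R'].T@s['t'], d@s['R']
def onplane(s,uv,z):
    c,d=ray(s,uv[:,0],uv[:,1]); return c+d*((z-c[2])/d[:,2])[:,None]
def outline(m):
    cs,_=cv2.findContours(m.astype(np.uint8),cv2.RETR_EXTERNAL,cv2.CHAIN_APPROX_NONE); return max(cs,key=cv2.contourArea)[:,0].astype(float)
def tri(views): # [(c,d)]
    A=np.zeros((3,3));b=np.zeros(3)
    for c,d in views:
        d=d/np.linalg.norm(d);M=np.eye(3)-np.outer(d,d);A+=M;b+=M@c
    return np.linalg.solve(A,b)
E
cat > m3.py <<'E'
from h import *
w=snap('wrist'); t=dict(np.load('top1.npz')); vs=[]
for n,s,sd in (('w',w,(321,230)),('t',t,(302,287))):
    H=hsv(s);h,S,V=[H[...,i].astype(int) for i in range(3)]; m=(h>2)&(h<19)&(S>150)
    v,u=np.mgrid[:480,:640]; m&=np.hypot(u-sd[0],v-sd[1])<45
    o=outline(m); e=cv2.fitEllipse(o.astype(np.float32)); p=onplane(s,o,.08)
    print(n,'ellipse',np.round(e[0]+e[1],1),'on z=.08',circ(p)); vs.append(ray(s,*e[0]))
    if n=='w':
        P=cloud(s); q=P[m]; print('depth z pct',np.percentile(q[:,2],[50,80,90,97]).round(4))
print('triangulated rim centre',tri(vs))
# plunger
vs=[]
for n,s,sd in (('w',w,(207,37)),('t',t,(285,193))):
    H=hsv(s);h,S,V=[H[...,i].astype(int) for i in range(3)]; m=((h<5)|(h>175))&(S>150)&(V>120)
    v,u=np.mgrid[:480,:640]; m&=np.hypot(u-sd[0],v-sd[1])<45
    o=outline(m); e=cv2.fitEllipse(o.astype(np.float32)); print(n,'plunger',np.round(e[0]+e[1],1),circ(onplane(s,o,.094))); vs.append(ray(s,*e[0]))
print('tri plunger',tri(vs))
go(.362,.32,.081)
E
python3 m3.py
```

```text
w ellipse [322.1 228.5  65.4  66.7] on z=.08 (array([0.36367082, 0.3175134 ]), np.float64(0.029761286394757634))
depth z pct [0.0543 0.0788 0.0794 0.0801]
t ellipse [301.3 286.2  32.6  33.3] on z=.08 (array([0.36385061, 0.31928031]), np.float64(0.029764358901147165))
triangulated rim centre [0.36382735 0.31842987 0.07765507]
w plunger [207.8  36.   49.2  57.5] (array([0.53449686, 0.34368105]), np.float64(0.018823359049304607))
t plunger [284.5 191.7  19.2  19.4] (array([0.53718206, 0.34583849]), np.float64(0.01810003368167841))
tri plunger [0.54342925 0.34786607 0.07099755]
t 1.12 tcp [0.3625 0.3206 0.2517] [-179.97    0.    -20.96] delta tool [-0.0003  0.0009  0.1707] dist 0.171 turn None
```

```bash
python3 m3.py
```

```text
w ellipse [323.  228.   65.5  66.6] on z=.08 (array([0.36368701, 0.31739383]), np.float64(0.029740178098945858))
depth z pct [0.054  0.0788 0.0794 0.08  ]
t ellipse [301.3 286.2  32.6  33.3] on z=.08 (array([0.36385061, 0.31928031]), np.float64(0.029764358901147165))
triangulated rim centre [0.36384013 0.3183623  0.07772946]
w plunger [209.   35.1  49.3  57.5] (array([0.53451266, 0.34361141]), np.float64(0.018819074956673273))
t plunger [284.5 191.7  19.2  19.4] (array([0.53718206, 0.34583849]), np.float64(0.01810003368167841))
tri plunger [0.54342902 0.3477853  0.07104507]
t 1.18 tcp [0.3624 0.3211 0.2516] [-179.98   -0.    -20.91] delta tool [1.000e-04 1.200e-03 1.706e-01] dist 0.171 turn None
```

Converted, 0.17 m / 0.6 = 0.2833, 0.003 m / 0.6 = 0.005.

Call:
drive_effector(
  rows=[
    [[0.0042,0.005,0.05],0,0.088],
    [[0.0042,0.005,0.1333],0,0.088],
    [[0.0042,0.005,0.2167],0,0.088],
    [[0.0042,0.005,0.2667],0,0.088],
    [[0.0042,0.005,0.2833],0,0.088],
    [[0.0042,0.005,0.2833],0,0.088],
    [[0.0042,0.005,0.2833],0,0.03],
    [[0.0042,0.005,0.2833],0,0.03],
  ],
)

```text
clock: 2.17
tool_pos: [0.3639, 0.3179, 0.0827]
orientation: [-179.9, -0.0, -20.9]
force: [0.1, 0.0, 0.2]
opening: 0.0729
gripper_force: 0.0
```

Call:
drive_effector(
  rows=[
    [[0,0,0],0,0.03],
    [[0,0,0],0,0.03],
    [[0,0,0],0,0.03],
  ],
)

```text
clock: 2.55
tool_pos: [0.3639, 0.3175, 0.0822]
orientation: [-179.9, -0.0, -20.9]
force: [-1.1, -0.5, 6.0]
opening: 0.0601
gripper_force: 30.0
```

Converted, -0.14 m / 0.6 = -0.2333, -0.08 m / 0.6 = -0.1333.

Call:
drive_effector(
  rows=[
    [[0,0,-0.0167],0,0.03],
    [[0,0,-0.05],0,0.03],
    [[0,0,-0.1333],0,0.03],
    [[0,0,-0.2],0,0.03],
    [[0,0,-0.2333],0,0.03],
    [[0,0,-0.2333],0,0.03],
  ],
)

```text
clock: 3.3
tool_pos: [0.3639, 0.3176, 0.2233]
orientation: [-179.8, -0.0, -20.9]
force: [-1.4, -0.1, -1.4]
opening: 0.0601
gripper_force: 30.0
```

```bash
python3 -c "
from h import *
go(.488,.088,.222)"
```

```text
t 3.3 tcp [0.3639 0.3176 0.2233] [-1.7981e+02 -2.0000e-02 -2.0900e+01] delta tool [0.1979 0.1702 0.0007] dist 0.261 turn None
```

Converted, 0.198 m / 0.6 = 0.33, 0.18 m / 0.6 = 0.3.

Call:
drive_effector(
  rows=[
    [[0.0333,0.0333,0],0,0.03],
    [[0.1,0.0833,0],0,0.03],
    [[0.1667,0.15,0],0,0.03],
    [[0.2333,0.2,0],0,0.03],
    [[0.3,0.25,0],0,0.03],
    [[0.33,0.2833,0],0,0.03],
    [[0.33,0.2833,0],0,0.03],
    [[0.33,0.2833,0],0,0.03],
  ],
)

```text
clock: 4.3
tool_pos: [0.4873, 0.0876, 0.2206]
orientation: [179.9, 0.1, -20.9]
force: [0.3, -0.1, -1.2]
opening: 0.0601
gripper_force: 30.0
```

```bash
cat > m4.py <<'E'
from h import *; import sys
s=snap('wrist'); cv2.imwrite(f'pics/{sys.argv[1]}.png',s['frame'][:,:,::-1]); P=cloud(s); z=P[...,2]; S=hsv(s)[...,1]
m=(abs(z-.1)<.012)&(np.hypot(P[...,0]-.581,P[...,1]-.052)<.05)&(S<80)
m=m.astype(np.uint8); o=outline(m); e=cv2.fitEllipse(o.astype(np.float32)); q=P[m>0]
print('rim px',np.round(e[0]+e[1],1),m.sum(),'z',np.percentile(q[:,2],[5,50,95]).round(4),'outer on .1',circ(onplane(s,o,.1)),circ(q))
cs,hi=cv2.findContours(m,cv2.RETR_CCOMP,cv2.CHAIN_APPROX_NONE)
for c,h in zip(cs,hi[0]):
    if len(c)>30: print('hole' if h[3]>=0 else 'outer',len(c),circ(onplane(s,c[:,0].astype(float),.1)))
go(.581,.052,.222)
E
python3 m4.py w2
```

```text
rim px [324.6 100.6 109.9 117.7] 5175 z [0.0916 0.0988 0.1002] outer on .1 (array([0.57960248, 0.04869077]), np.float64(0.03738165005240675)) (array([0.579474  , 0.04877934]), np.float64(0.03286194103049942))
outer 325 (array([0.57960248, 0.04869077]), np.float64(0.03738165005240675))
hole 236 (array([0.57852959, 0.04927825]), np.float64(0.02694332761455776))
t 4.35 tcp [0.4874 0.0879 0.2209] [ 1.7995e+02  5.0000e-02 -2.0890e+01] delta tool [ 0.1003  0.0002 -0.0012] dist 0.1 turn None
```

View pics/w2.png

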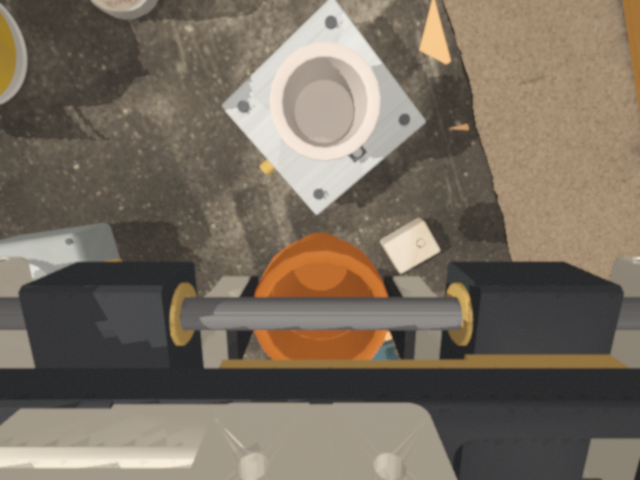

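```bash
cat > m5.py <<'E'
from h import *
from scipy.spatial.transform import Rotation as Ro
s=snap('wrist');P=cloud(s);H=hsv(s);h,S,V=[H[...,i].astype(int) for i in range(3)]
o=s['obs'];R=Ro.from_euler('xyz',o['orientation'],degrees=True).as_matrix();L=(P-o['tool_pos'])@R
u=np.mgrid[:480,:640][1]
m=(h>2)&(h<19)&(S>150)&(abs(L[...,0])<.04)&(abs(L[...,1])<.04)&(L[...,2]<.02)
q=L[m]; print(len(q),'z pct',np.percentile(q[:,2],[1,5,20,50]).round(4))
zt=np.percentile(q[:,2],3); r=q[q[:,2]<zt+.002]; print(len(r),circ(r),r.min(0).round(4),r.max(0).round(4))
A=np.c_[r[:,:2],np.ones(len(r))]; print('plane tilt',np.linalg.lstsq(A,r[:,2],rcond=None)[0].round(3))
E
python3 m5.py; python3 m4.py w3
```

```text
5714 z pct [-0.066   0.0023  0.003   0.0042]
2688 (array([-0.00062892,  0.00042734]), np.float64(0.02655116369449582)) [-0.0217 -0.0282 -0.0673] [0.0286 0.0284 0.004 ]
plane tilt [-0.112 -0.001  0.002]
rim px [325.8 100.7 109.6 117.4] 5144 z [0.0915 0.0988 0.1002] outer on .1 (array([0.579585  , 0.04863856]), np.float64(0.03736720126042059)) (array([0.5794544 , 0.04872283]), np.float64(0.032859466252035986))
outer 324 (array([0.579585  , 0.04863856]), np.float64(0.03736720126042059))
hole 235 (array([0.57846493, 0.04924389]), np.float64(0.026939779725257483))
t 4.45 tcp [0.4875 0.0883 0.2213] [ 1.7999e+02  2.0000e-02 -2.0840e+01] delta tool [ 0.1003  0.0007 -0.0008] dist 0.1 turn None
```

Converted, 0.1 m / 0.6 = 0.1667, 0.07 m / 0.6 = 0.1167.

Call:
drive_effector(
  rows=[
    [[0.05,0,0],0,0.03],
    [[0.1167,0.0033,0],0,0.03],
    [[0.1667,0.0067,0],0,0.03],
    [[0.1667,0.0067,0.0167],0,0.03],
    [[0.1667,0.0067,0.025],0,0.03],
    [[0.1667,0.0067,0.025],0,0.03],
  ],
)

```text
clock: 5.2
tool_pos: [0.579, 0.0488, 0.2061]
orientation: [180.0, 0.0, -20.8]
force: [0.8, 0.3, -1.6]
opening: 0.0599
gripper_force: 30.0
```

```bash
python3 - <<'E'
from h import *
a=snap('top');b=snap('scene');w=snap('wrist')
f=lambda s,x,y,k=3:cv2.resize(s['frame'][y:y+160,x:x+130],None,fx=2.5,fy=2.5)
cv2.imwrite('pics/c1.png',np.hstack([f(a,380,90),f(b,320,120)])[:,:,::-1])
go(.580,.049,.1325)
E
```

```text
t 5.35 tcp [0.5797 0.0487 0.2071] [-1.7997e+02 -4.0000e-02 -2.0850e+01] delta tool [ 0.0002 -0.0003  0.0746] dist 0.075 turn None
```

View pics/c1.png

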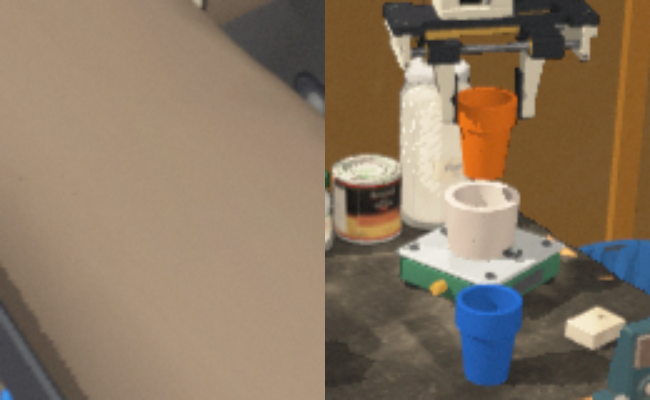

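```bash
cat > m6.py <<'E'
from h import *
s=snap('scene');H=hsv(s);h,S,V=[H[...,i].astype(int) for i in range(3)];f=240/np.tan(np.radians(s['fovy']/2))
t=ctrl.get_obs()['tool_pos']
def proj(X): c=s['R']@np.array(X)+s['t']; return f*c[0]/c[2]+s['cx'],f*c[1]/c[2]+s['cy'],f/c[2]
m=(h>2)&(h<19)&(S>190)&(V>90); v,u=np.mgrid[:480,:640]; m&=(abs(u-382)<20)&(v<200)
for z in (t[2]-.075,t[2]-.065,t[2]-.05):
    a,b,k=proj([.58,.049,z]); r=np.nonzero(m[int(round(b))])[0]; print('pot row',round(b),'mid',(r.min()+r.max())/2,'w',len(r)/k,'pred',round(a,2),'px/m',round(k))
n=(S<60)&(V>110)&(abs(u-382)<22)
for z in (.09,.08,.07):
    a,b,k=proj([.58,.049,z]); r=np.nonzero(n[int(round(b))])[0]; print('jkt row',round(b),'mid',(r.min()+r.max())/2,'w',len(r)/k,'pred',round(a,2))
E
python3 m6.py
```

```text
pot row 186 mid 383.5 w 0.039806195638680854 pred 382.38 px/m 402
pot row 183 mid 383.0 w 0.0421488946248685 pred 382.5 px/m 403
pot row 177 mid 384.0 w 0.046864184293967624 pred 382.68 px/m 405
jkt row 202 mid 379.0 w 0.0933842421419401 pred 381.87
jkt row 205 mid 378.5 w 0.09116780115768772 pred 381.75
jkt row 209 mid 378.5 w 0.09147525860970396 pred 381.64
```

```bash
sed -i "s/^n=.*/P=cloud(s); n=(np.hypot(P[...,0]-.577,P[...,1]-.05)<.046)\&(P[...,2]>.05)\&(P[...,2]<.107)/" m6.py; python3 m6.py; python3 - <<'E'
from h import *
s=dict(np.load('scene1.npz'));f=240/np.tan(np.radians(s['fovy']/2))
P=cloud(s);n=(np.hypot(P[...,0]-.577,P[...,1]-.05)<.05)&(P[...,2]>.07)&(P[...,2]<.11)
o=outline(n);t=o[o[:,1]<203]; print('rim scene circ',circ(P[n&(P[...,2]>.094)]),cv2.fitEllipse(o.astype(np.float32)))
for y in range(196,216,3): r=np.nonzero(n[y])[0]; print(y,r.min(),r.max(),(r.min()+r.max())/2)
E
```

```text
pot row 186 mid 383.5 w 0.03980653215596174 pred 382.37 px/m 402
pot row 183 mid 383.5 w 0.04462861994944884 pred 382.5 px/m 403
pot row 177 mid 384.0 w 0.04686458390823868 pred 382.68 px/m 405
jkt row 202 mid 382.5 w 0.07571695308805955 pred 381.87
jkt row 205 mid 382.0 w 0.07344072871035956 pred 381.75
jkt row 209 mid 382.0 w 0.0736884027689282 pred 381.64
rim scene circ (array([0.57615847, 0.05004344]), np.float64(0.03357495858999298)) ((382.3616943359375, 203.25534057617188), (23.415599822998047, 31.168718338012695), 91.9917221069336)
196 369 396 382.5
199 368 397 382.5
202 368 397 382.5
205 368 396 382.0
208 369 396 382.5
211 370 395 382.5
214 376 389 382.5
```

Converted, 0.065 m / 0.6 = 0.1083, 0.06 m / 0.6 = 0.1.

Call:
drive_effector(
  rows=[
    [[0,-0.002,0.0167],0,0.03],
    [[0,-0.002,0.0417],0,0.03],
    [[0,-0.002,0.0667],0,0.03],
    [[0,-0.002,0.0833],0,0.03],
    [[0,-0.002,0.1],0,0.03],
    [[0,-0.002,0.1083],0,0.03],
    [[0,-0.002,0.1083],0,0.03],
  ],
)

```text
clock: 6.32
tool_pos: [0.5802, 0.0493, 0.1412]
orientation: [180.0, 0.0, -20.9]
force: [-0.1, -0.1, -1.0]
opening: 0.0595
gripper_force: 30.0
```

```bash
python3 m6.py 2>&1 | head -3; python3 -c "
from h import *
o=ctrl.get_obs();print(o['force'],o['moment'])
go(.5803,.0498,.1325)"
```

```text
Traceback (most recent call last):
  File "m6.py", line 7, in <module>
    a,b,k=proj([.58,.049,z]); r=np.nonzero(m[int(round(b))])[0]; print('pot row',round(b),'mid',(r.min()+r.max())/2,'w',len(r)/k,'pred',round(a,2),'px/m',round(k))
[-0.50293108 -0.6254978  -1.14342182] [-0.02587701 -0.03038796  0.00483746]
t 6.38 tcp [0.5805 0.0494 0.1417] [-1.80e+02 -1.00e-02 -2.09e+01] delta tool [-0.0003 -0.0003  0.0092] dist 0.009 turn None
```

Free so far; last millimetres slowly.

Converted, 0.008 m / 0.6 = 0.0133, 0.007 m / 0.6 = 0.0117.

Call:
drive_effector(
  rows=[
    [[0,0,0.005],0,0.03],
    [[0,0,0.0083],0,0.03],
    [[0,0,0.0117],0,0.03],
    [[0,0,0.0133],0,0.03],
    [[0,0,0.0133],0,0.03],
  ],
)

```text
clock: 7.0
tool_pos: [0.5803, 0.0494, 0.1335]
orientation: [180.0, 0.0, -20.9]
force: [0.1, -0.5, -1.1]
opening: 0.0602
gripper_force: 30.0
```

Call:
drive_effector(
  rows=[
    [[0,0,0.0017],0,0.03],
    [[0,0,0.0017],0,0.03],
  ],
)

```text
clock: 7.25
tool_pos: [0.5803, 0.0494, 0.1325]
orientation: [180.0, 0.0, -20.9]
force: [-0.7, -0.1, -0.3]
opening: 0.0596
gripper_force: 30.0
```

Converted, 0.001 m / 0.6 = 0.0017, 0.0005 m / 0.6 = 0.0008.

Call:
drive_effector(
  rows=[
    [[0,0,0.0008],0,0.03],
    [[0,0,0.0017],0,0.03],
    [[0,0,0.0017],0,0.03],
  ],
)

```text
clock: 7.62
tool_pos: [0.5806, 0.0494, 0.1322]
orientation: [-180.0, -0.0, -20.9]
force: [-1.3, -0.1, 5.8]
opening: 0.0598
gripper_force: 30.0
```

Call:
drive_effector(
  rows=[
    [[0,0,0.0008],0,0.03],
    [[0,0,0.0017],0,0.03],
    [[0,0,0.0017],0,0.03],
  ],
)

```text
clock: 8.0
tool_pos: [0.5808, 0.0493, 0.1322]
orientation: [-180.0, -0.1, -20.9]
force: [-4.0, -0.3, 13.0]
opening: 0.0596
gripper_force: 30.0
```

Converted, -0.001 m / 0.6 = -0.0017.

Call:
drive_effector(
  rows=[
    [[0,0,-0.0017],0,0.03],
    [[0,0,-0.0017],0,0.088],
    [[0,0,-0.0017],0,0.088],
    [[0,0,-0.0017],0,0.088],
    [[0,0,-0.0017],0,0.088],
  ],
)

```text
clock: 8.62
tool_pos: [0.5803, 0.0494, 0.1314]
orientation: [180.0, 0.0, -20.9]
force: [0.3, -0.2, -0.1]
opening: 0.0864
gripper_force: 0.0
```

Call:
drive_effector(
  rows=[
    [[0,0,-0.0167],0,0.088],
    [[0,0,-0.05],0,0.088],
    [[0,0,-0.1333],0,0.088],
    [[0,0,-0.1667],0,0.088],
    [[0,0,-0.1667],0,0.088],
  ],
)

```text
clock: 9.25
tool_pos: [0.5813, 0.0497, 0.2343]
orientation: [-179.8, -0.2, -20.9]
force: [-0.7, 0.3, 0.3]
opening: 0.0875
gripper_force: 0.0
```

```bash
cat > m7.py <<'E'
from h import *
w=snap('wrist');b=snap('scene');P=cloud(w);H=hsv(w);h,S,V=[H[...,i].astype(int) for i in range(3)]
m=(h>2)&(h<19)&(S>150)&(np.hypot(P[...,0]-.58,P[...,1]-.05)<.05)
q=P[m&(P[...,2]>.12)];r=q[abs(q[:,2]-np.median(q[:,2]))<.004]
print('top z',np.percentile(q[:,2],[5,50,95]).round(4),circ(r),'tilt',np.linalg.lstsq(np.c_[r[:,:2],np.ones(len(r))],r[:,2],rcond=None)[0].round(3))
f=lambda s,x,y:cv2.resize(s['frame'][y:y+160,x:x+130],None,fx=2.5,fy=2.5)
cv2.imwrite('pics/c2.png',np.hstack([f(b,320,120),cv2.resize(w['frame'],(533,400))])[:,:,::-1])
go(.5363,.3445,.235)
E
python3 m7.py
```

```text
top z [0.1223 0.1287 0.13  ] (array([0.57997948, 0.04921969]), np.float64(0.026354788510516144)) tilt [ 0.003 -0.003  0.127]
t 9.35 tcp [0.5801 0.0494 0.2316] [-179.98    0.    -20.91] delta tool [-0.1462 -0.2601 -0.0033] dist 0.298 turn None
```

View pics/c2.png

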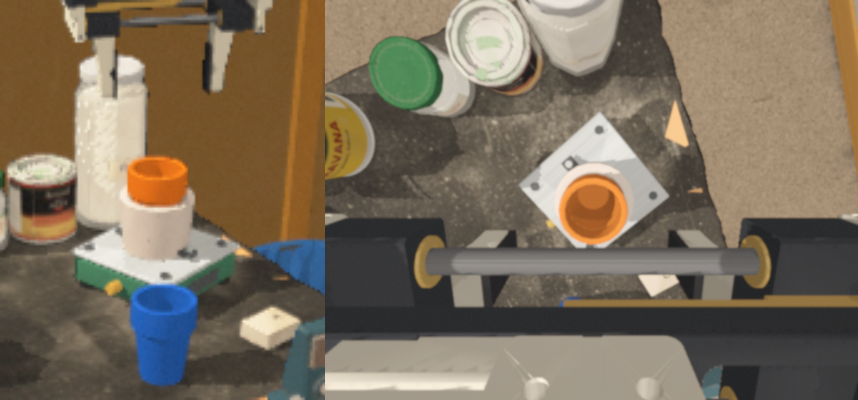

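Converted, -0.26 m / 0.6 = -0.4333, -0.146 m / 0.6 = -0.2433.

Call:
drive_effector(
  rows=[
    [[-0.025,-0.05,0],0,0],
    [[-0.0667,-0.1333,0],0,0],
    [[-0.1167,-0.2167,0],0,0],
    [[-0.1667,-0.3,0],0,0],
    [[-0.2083,-0.375,0],0,0],
    [[-0.2433,-0.4333,0],0,0],
    [[-0.2433,-0.4333,0],0,0],
    [[-0.2433,-0.4333,0],0,0],
  ],
)

```text
clock: 10.35
tool_pos: [0.5362, 0.344, 0.2303]
orientation: [179.9, 0.0, -20.9]
force: [-0.3, -0.3, -0.7]
opening: 0.013
gripper_force: 0.0
```

```bash
cat > m8.py <<'E'
from h import *
w=snap('wrist');P=cloud(w);H=hsv(w);h,S,V=[H[...,i].astype(int) for i in range(3)]
m=((h<5)|(h>175))&(S>150)&(V>100)&(np.hypot(P[...,0]-.536,P[...,1]-.345)<.04)&(P[...,2]>.08)
q=P[m];print('head z',np.percentile(q[:,2],[5,50,95]).round(4),circ(onplane(w,outline(m),.094)))
cv2.imwrite('pics/w4.png',w['frame'][:,:,::-1])
go(.536,.3447,.121)
E
python3 m8.py
```

```text
head z [0.0931 0.095  0.0962] (array([0.53732034, 0.34362738]), np.float64(0.018599717574053504))
t 10.4 tcp [0.5365 0.3436 0.2307] [ 1.7991e+02  4.0000e-02 -2.0920e+01] delta tool [-0.0008 -0.0011  0.1097] dist 0.11 turn None
```

View pics/w4.png

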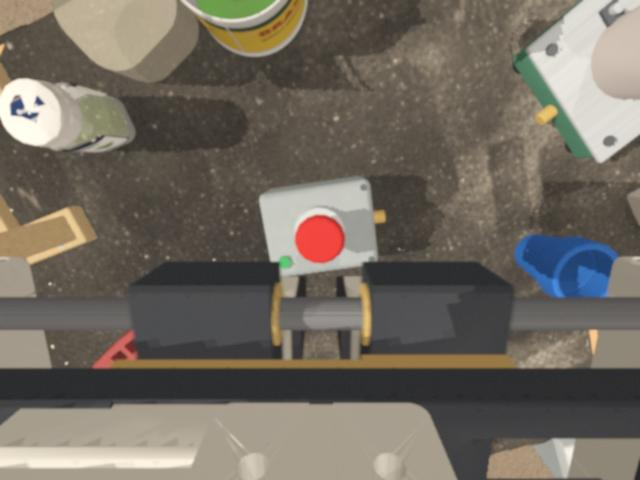

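Converted, 0.118 m / 0.6 = 0.1967, 0.113 m / 0.6 = 0.1883.

Call:
drive_effector(
  rows=[
    [[0,0,0.05],0,0],
    [[0,0,0.1167],0,0],
    [[0,0,0.1583],0,0],
    [[0,0,0.175],0,0],
    [[0,0,0.1883],0,0],
    [[0,0,0.1967],0,0],
    [[0,0,0.1967],0,0],
  ],
)

```text
clock: 11.28
tool_pos: [0.5371, 0.3439, 0.1145]
orientation: [-180.0, -0.0, -20.9]
force: [-1.3, -3.6, 5.5]
opening: 0.0004
gripper_force: 2.8
```

Converted, 0.008 m / 0.6 = 0.0133, 0.006 m / 0.6 = 0.01.

Call:
drive_effector(
  rows=[
    [[0,0,0.005],0,0],
    [[0,0,0.01],0,0],
    [[0,0,0.0133],0,0],
    [[0,0,0.0133],0,0],
  ],
)

```text
clock: 11.78
tool_pos: [0.5373, 0.3442, 0.1074]
orientation: [-179.9, -0.1, -20.9]
force: [-1.6, -4.6, 9.4]
opening: 0.0005
gripper_force: 4.6
```

Call:
drive_effector(
  rows=[
    [[0,0,0.0033],0,0],
    [[0,0,0.0067],0,0],
    [[0,0,0.0067],0,0],
  ],
)

```text
clock: 12.15
tool_pos: [0.5373, 0.3442, 0.1051]
orientation: [-179.9, -0.1, -20.8]
force: [-7.0, -7.6, 21.9]
opening: 0.0005
gripper_force: 10.5
```

Call:
drive_effector(
  rows=[
    [[0,0,0.0017],0,0],
    [[0,0,0.0017],0,0],
  ],
)

```text
clock: 12.4
tool_pos: [0.5373, 0.3442, 0.1051]
orientation: [-179.9, -0.1, -20.8]
force: [-8.6, -7.0, 27.7]
opening: 0.0006
gripper_force: 13.6
```

At the stop (z no longer falls, force climbs past the spring's 10.5 N). Release.

Converted, -0.125 m / 0.6 = -0.2083, -0.08 m / 0.6 = -0.1333.

Call:
drive_effector(
  rows=[
    [[0,0,-0.0167],0,0],
    [[0,0,-0.05],0,0],
    [[0,0,-0.1333],0,0],
    [[0,0,-0.2083],0,0],
    [[0,0,-0.2083],0,0],
    [[0,0,-0.2083],0,0],
  ],
)

```text
clock: 13.15
tool_pos: [0.5364, 0.3446, 0.2258]
orientation: [-179.9, 0.0, -20.9]
force: [-0.6, -0.2, 0.2]
opening: 0.0006
gripper_force: 0.0
```

```bash
python3 m8.py; python3 - <<'E'
from h import *
s=snap('scene');cv2.imwrite('pics/fin.png',s['frame'][:,:,::-1]);print(ctrl.get_obs()['force'])
E
```

```text
head z [0.0934 0.095  0.0962] (array([0.53722269, 0.34362706]), np.float64(0.018576394142458468))
t 13.2 tcp [0.5362 0.3443 0.2249] [ 1.7998e+02  4.0000e-02 -2.0910e+01] delta tool [-0.0003 -0.0004  0.1039] dist 0.104 turn None
[-0.35315148  0.64565416 -1.30934896]
```

View pics/fin.png

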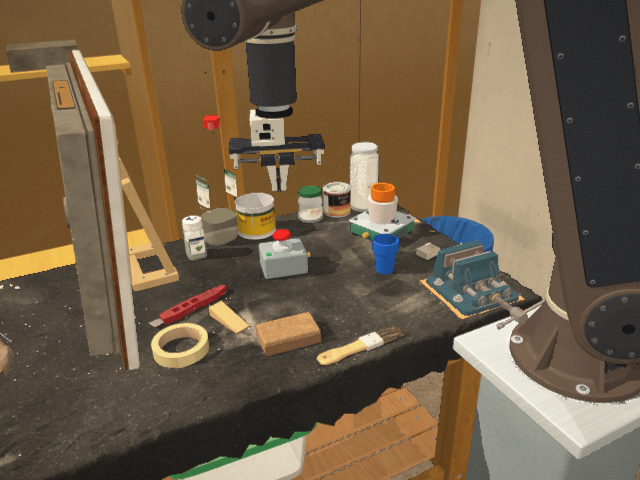

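The picture shows the orange pot home in the jacket (382,195), the plunger back up (281,235), the gripper clear, and the blue pot, block, wedge and tile where they were.

```bash
python3 -c "
from plant import ctrl
print(ctrl.close_job())"
```

```text
the job is handed in; nothing more can be done
None
```

The orange pot is upright and fully home in the jacket, the plunger was pressed to its stop and sprang back, nothing else was moved, and the job was handed in at about 13 s.

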